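# Nest a fuel pump stack and clamp it

### The arm

A 6-joint arm with a two-finger parallel gripper is mounted at the origin on a cart in front of the work surface, level with it; the furniture and walls round the work are solid. World frame = base frame: x ahead of the robot, y to its left, z up, the work surface at z = 0. Lengths are in m, angles in rad, forces in N, time in s.
With the tool pointing down it reaches from about 0.25 to 0.725 m from the base axis. Payload 4 kg.
Tool frame: the origin (TCP) lies midway between the tips of the shut fingers; the grasp point (between the pads) lies 19 mm behind it (bot.grip_depth is the distance from the TCP to the grasp point, in m); z points along the fingers, y is the line along which they close (so a half turn about z gives the same grasp; the last joint's range is limited). The gripper opens to 85 mm and grips with 20 to 120 N. Pads are 22 mm wide; open, the fingers measure 114 mm over their backs; the gripper's body (76 mm by 85 mm) begins 54 mm behind the grasp point. The pads swing forward as they close: fully open they stand 13 mm farther back than shut.
Start: joints at [-1.205, 0.241, 0.005, 1.335, 0, 1.571], TCP at [0.179, -0.467, 0.231] pointing down, gripper open.
Joint ranges: [-2.72, 2.72], [-1.05, 1.87], [-1.09, 1.28], [-1.99, 2.15], [-1.42, 1.44], [-3.14, 3.14]. Speed limits (rad/s): [2.79, 2.79, 3.14, 3.14, 3.14, 3.14].

### API

Orientations are given as a unit quaternion [x, y, z, w].
In Python, from workcell import bot gives the robot as it stands.
- The arm moves only by the shell command python3 -m creep 'ROWS'. ROWS is JSON, one flat list of numbers, 5 for each row, row after row: the shift along the world's x, y, z in m, then the turn about the world's z in rad, then the finger opening in m, from 0 to 0.0854. In form: [x, y, z, twist, claw, x, y, z, twist, claw, ...]. A call has 1 to 10 rows; each row is the pose to reach, as a shift and turn from the pose commanded when the call began; what a row does not reach only later rows make up. A row lasts 1/12 s, in which the tool goes at most 41.7 mm and 7.16 degrees, less where a joint would pass 70% of its speed; a pose out of reach is approached as far as the arm can. A call with a gripper value outside its range is refused whole. The fingers move at their own pace and stop on an object; the grip force is fixed at half the most. Time passes only in rows, so rows that repeat a pose let the fingers close. It gives the time, the measured TCP pose, the force, the opening and the grip force at its end, in the units of the state.
- bot.get_obs(): the state, without advancing time (a new reading comes with each control period).
- bot.camera(name): name is "scene" or "top" or "wrist"; returns a dict with "pixels" (400x640x3 uint8, red, green, blue), "camera_matrix" (3x3 intrinsics, pixels), "extrinsics" (4x4, takes a point from world to camera coordinates); the wrist camera has in their place "T_tool_cam" (4x4, takes a point from camera to tool coordinates, whose origin is the TCP and whose axes are the flange's). Camera axes: x right, y down, z forward; pixel columns grow to the right and rows downward; lengths in m; the calibration is good to about 2 mm. A picture is of the moment at which its call begins: read the wrist's pose just before it. There is no depth.
- bot.job_done(): hands the job in; it is judged then, once.
Trained networks look in the newest picture that a camera, given by its name, has taken for a name from the list of things; names that differ only in an ending like _2 or _b are one class to them, and where a whole thing is asked for, a point or a joint stands for the part that bears it (a point fixed in the world has none). Each returns a list of dicts, best first, with "score" (0 to 1); they miss things now and then, are a little off and sometimes report something else, mostly with a low value. They report only what shows in the picture. A call takes as long as a camera call. They do not tell look-alikes from the thing itself.
- bot.look_for(camera, thing): "centre" ([column, row] as shares, 0 to 1, of the picture: columns of its width, rows of its height, amid what is visible of it).
- bot.place_of(camera, thing): "centre" ([column, row] as shares, 0 to 1, of the picture: columns of its width, rows of its height: a listed point, or the origin of a listed thing).
The state is a dict: "clock": time; "joint_pos": joint angles; "joint_vel": joint speeds; "tau": joint torques, N m; "eef_pos": TCP position; "tool_rot": TCP orientation; "ft_force": force on the tool from outside, world axes, zero at the start; "ft_torque": the same for the moment, N m; "grip_width": finger opening in m; "grasp_force": force on a finger pad.
Only numpy, scipy, OpenCV 4.12 (cv2) and the standard library are available. Lean on these libraries where they do the work, as an engineer would, in place of code of your own. Each camera call takes 0.05 s, during which the arm holds its last target. There are 200 camera calls.

### The job

Build up the fuel pump in the assembly nest: first slide the pump body home into the corner, flush against the side fence and pushed in under the lip of the end stop until it meets the stop, then do the same with the spacer on top of it and then with the cover, dome up, so that all three sit flat and square on one another. Feel for the stop, whose setting is not known, and push gently. Then turn the clamp knob anticlockwise to its end stop so that its arm lies over the cover, and leave the carburettor, spark plug and piston where they are.

Things in the scene. Friction and masses are not known exactly. Their poses are not given: they have to be found in the camera images.
- nest: Assembly nest, fixed to the table. Origin: on the table under the middle of the pocket; x runs towards the end stop, y towards the side fence, z up. Steel base plate 10 mm thick, x -115 to +100, y -75 to +90 mm. The pocket is open on its -x and -y sides. A part fully home lies at y = 0 and at an x from -4 to +4 mm, as the stop is set. A clamp post, radius 16 mm, stands at x -34, y +64.
- pocket_floor (a point): Middle of the pocket floor (plate top, z 10 mm), axes as the nest. Side fence, touching the parts at y +28, tops at z 58 mm above the table: a round aluminium post, 12 mm thick, at x -40, and a block 12 mm thick with a round nose, from x +18 to +37; the gap between them leaves room for a finger.
- stop_middle (a point): A fixed point of the nest at x +42, y 0, z 10 mm: the middle of the end stop's setting range. The stop, an aluminium block 48 mm wide, has its face up to 4 mm before or behind this point (which is not told; it does not move in use). Its lip overhangs the face by 8 mm towards -x; underside of the lip at z 62.5, top at 71.5 mm above the table.
- seat_pin (a joint): Feeler pin, 8 mm thick, in the face of the end stop at z 26 mm, y 0: 0 = standing 4 mm out of the face, 0.004 = pushed in flush by the pump body. It stays where it was pushed and resists with only 0.3 N.
- clamp (a joint): Swing clamp on the post: 0 = parked, the arm pointing along the nest's -x; grows as it turns anticlockwise from above; 1.571 = at its end stop, the arm pointing along -y over the stack. Starts between 0 and 0.25 rad; slight friction holds it. The arm is 14 mm wide, reaches 77 mm from the axis, underside 2.5 mm above the finished stack's plate, top at z 70.5 mm.
- clamp_grip (a point): Middle of the clamp's knob, on its upright turning axis, 84 mm above the table: a black bar 40 mm long (along the arm, this point's x), 12 mm wide (y), from z 71 to z 95 mm; it turns with the arm.
- pump_body: The pump's lower housing: loose aluminium block 84 x 56 x 26 mm (x, y, z) with a 34 mm bore and four screw holes; origin: centre of the underside. It starts lying askew on the nest's plate, short of the pocket corner.
- spacer: Spacer: loose grey moulded plate 84 x 56 x 14 mm with a rectangular window 34 x 26 mm and four screw holes; origin: centre of the underside. Lies on the table to one side of the nest.
- cover: Cover: loose aluminium plate 84 x 56 x 10 mm with four screw holes and a round dome, 32 mm across and 11 mm high, in the middle of its top; origin: centre of the underside. Lies on the table dome up, on the other side of the nest.
- carburettor: Carburettor, 101 x 91 x 70 mm, standing loose behind the work; a bystander. Origin: centre of the underside.
- spark_plug: Spark plug, 20 x 76 x 23 mm, lying loose; a bystander. Origin: centre of the underside.
- piston_rod: Piston with connecting rod, 68 x 170 x 66 mm, lying loose behind the nest; a bystander. Origin: centre of the underside.
Things that resemble listed ones, but are neither listed nor needed, are in the scene too. What is shaped like the pump_body but black is not meant.

How it is judged:
By the outcome, as a careful person would: the job done as asked, in the order asked, and still so for the second after the job is handed in, with the robot touching nothing.
It also fails if it takes over 72 s, if anything falls off the work surface, if the arm or the gripper's body presses on something with over 40 N, if the wrist force passes 120 N, or if a joint passes its speed limit or range.

## Working session

There is one attempt and no reset: what is moved stays moved. The work goes in short steps, Python scripts to look and compute and a shell command to move; the robot and the scene stay as the last step left them, time stands still between calls to the robot, and variables do not carry over. Pictures are saved under pics/ and viewed, at most 10 in all, crops included, and the job is handed in when it is done.

```bash
ls; mkdir -p pics
cat > h.py <<'E'
import numpy as np, cv2, json
from workcell import bot
from scipy.spatial.transform import Rotation as R
def shot(cam,save=None):
    o=bot.get_obs(); d=bot.camera(cam); K=np.array(d["camera_matrix"])
    if "extrinsics" in d: T=np.linalg.inv(np.array(d["extrinsics"]))
    else:
        W=np.eye(4); W[:3,:3]=R.from_quat(o["tool_rot"]).as_matrix(); W[:3,3]=o["eef_pos"]
        T=W@np.array(d["T_tool_cam"])
    if save: cv2.imwrite("pics/"+save,cv2.cvtColor(np.array(d["pixels"]),cv2.COLOR_RGB2BGR))
    return np.array(d["pixels"]),K,T
def unproj(K,T,px,z):
    r=T[:3,:3]@(np.linalg.inv(K)@np.array([px[0],px[1],1.0])); c=T[:3,3]
    return c+r*(z-c[2])/r[2]
def proj(K,T,p):
    q=np.linalg.inv(T)@np.r_[p,1]; q=K@q[:3]; return q[:2]/q[2]
E
cat > a.py <<'E'
from h import *
o=bot.get_obs(); print(o["clock"],o["eef_pos"],o["tool_rot"],o["grip_width"])
Z=dict(nest=0,pocket_floor=.01,stop_middle=.01,clamp_grip=.084,pump_body=.01,spacer=0,cover=0,carburettor=0,spark_plug=0,piston_rod=0)
for c in ["top","scene"]:
    im,K,T=shot(c,c+"0.png"); print(c,np.round(T[:3,3],3),K[0,0])
    for n,z in Z.items():
        for r in bot.place_of(c,n)[:3]:
            px=np.array(r["centre"])*[640,400]
            print(n,round(r["score"],2),px.round(),unproj(K,T,px,z)[:2].round(4))
E
python3 a.py
```

```text
pics
0.0 [ 0.17860129 -0.46632134  0.23040819] [ 9.83318379e-01  1.81889688e-01 -1.88520683e-04 -1.03556183e-03] 0.08530497138364387
top [0.436 0.015 1.292] 479.1514482698472
nest 0.7 [331. 213.] [ 0.5202 -0.0175]
pocket_floor 0.96 [333. 212.] [ 0.5222 -0.0221]
pocket_floor 0.34 [411. 142.] [ 0.7109 -0.2377]
stop_middle 0.56 [330. 197.] [ 0.5638 -0.0169]
stop_middle 0.2 [411. 140.] [ 0.7184 -0.2374]
clamp_grip 0.72 [306. 220.] [0.4979 0.0475]
pump_body 0.9 [268. 223.] [0.4937 0.1504]
pump_body 0.77 [392. 258.] [ 0.3981 -0.1794]
pump_body 0.61 [336. 229.] [ 0.4777 -0.0317]
spacer 0.96 [429. 204.] [ 0.5445 -0.2845]
cover 0.76 [211. 226.] [0.4895 0.3059]
cover 0.49 [310. 220.] [0.5034 0.0386]
carburettor 0.84 [212. 153.] [0.6874 0.3066]
spark_plug 0.66 [410. 140.] [ 0.7203 -0.2359]
piston_rod 0.58 [301. 124.] [0.7668 0.063 ]
scene [-0.29   0.877  0.723] 478.7130058240359
nest 0.5 [322. 210.] [ 0.6155 -0.0736]
nest 0.28 [380. 196.] [ 0.5402 -0.2723]
pocket_floor 0.69 [329. 222.] [ 0.5373 -0.0203]
stop_middle 0.7 [322. 219.] [ 0.5663 -0.0186]
clamp_grip 0.47 [325. 212.] [0.4996 0.0389]
pump_body 0.88 [349. 278.] [0.3192 0.1496]
pump_body 0.72 [397. 222.] [ 0.3889 -0.1539]
pump_body 0.68 [300. 258.] [0.4721 0.1655]
spacer 0.75 [386. 195.] [ 0.528  -0.2878]
cover 0.79 [257. 283.] [0.4838 0.3049]
carburettor 0.85 [213. 254.] [0.6749 0.2994]
spark_plug 0.36 [337. 180.] [ 0.7252 -0.268 ]
```

Run:
```python
import cv2
a=cv2.imread('pics/top0.png')[110:310,160:460]
cv2.imwrite('pics/top0c.png',cv2.resize(a,None,fx=2.66,fy=2.66,interpolation=cv2.INTER_CUBIC))
```

```text
(no output)
```

View pics/top0c.png

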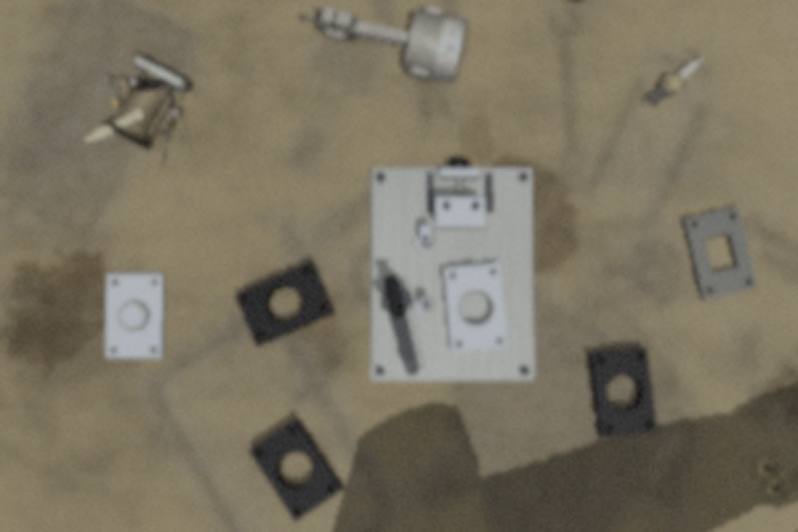

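The top crop shows these pump-body shapes:
- Aluminium one on the plate at full-picture (336,229).
- Black ones at (268,223), (392,258) and about (272,285).

The light aluminium block lying askew on the nest fits the description and the black ones don't. The grey windowed spacer is at (429,204) and the cover at (211,226). I'm moving in for a wrist close-up to confirm.

```bash
python3 -m creep '[0.28,0.446,0.1,-0.366,0.064, 0.28,0.446,0.1,-0.366,0.064, 0.28,0.446,0.1,-0.366,0.064, 0.28,0.446,0.1,-0.366,0.064, 0.28,0.446,0.1,-0.366,0.064, 0.28,0.446,0.1,-0.366,0.064, 0.28,0.446,0.1,-0.366,0.064, 0.28,0.446,0.1,-0.366,0.064, 0.28,0.446,0.1,-0.366,0.064, 0.28,0.446,0.1,-0.366,0.064]'
python3 - <<'E'
from h import *
print(bot.get_obs()["joint_pos"])
E
```

```text
clock: 1.93
eef_pos: [0.3918, -0.1269, 0.3079]
tool_rot: [1.0, -0.0, 0.001, 0.0]
ft_force: [0.8, -1.1, 0.0]
grip_width: 0.0639
grasp_force: 0.0
[-3.13190223e-01  4.15818127e-02 -3.19141371e-02  1.49618117e+00
 -1.31369677e-04  2.82870836e+00]
```

```bash
python3 -m creep '[0.07,0.106,0.02,1.2,0.064, 0.07,0.106,0.02,1.2,0.064, 0.07,0.106,0.02,1.2,0.064, 0.07,0.106,0.02,1.2,0.064, 0.07,0.106,0.02,1.2,0.064, 0.07,0.106,0.02,1.2,0.064, 0.07,0.106,0.02,1.2,0.064, 0.07,0.106,0.02,1.2,0.064, 0.07,0.106,0.02,1.2,0.064, 0.07,0.106,0.02,1.2,0.064]'; python3 -m creep '[0,0,0,1.2,0.064, 0,0,0,1.2,0.064, 0,0,0,1.2,0.064, 0,0,0,1.2,0.064, 0,0,0,1.2,0.064, 0,0,0,1.2,0.064, 0,0,0,1.2,0.064, 0,0,0,1.2,0.064, 0,0,0,1.2,0.064, 0,0,0,1.2,0.064]';  python3 -m creep '[0,0,0,0.7416,0.064, 0,0,0,0.7416,0.064, 0,0,0,0.7416,0.064, 0,0,0,0.7416,0.064, 0,0,0,0.7416,0.064, 0,0,0,0.7416,0.064, 0,0,0,0.7416,0.064, 0,0,0,0.7416,0.064]'
cat > w.py <<'E'
import sys
from h import *
Z=dict(pocket_floor=.01,stop_middle=.01,clamp_grip=.084,pump_body=.01,spacer=0,cover=0)
o=bot.get_obs(); print(o["clock"],o["eef_pos"].round(4) if hasattr(o["eef_pos"],"round") else o["eef_pos"],R.from_quat(o["tool_rot"]).as_euler("xyz").round(3),o["joint_pos"])
im,K,T=shot("wrist",sys.argv[1]); print("cam",T.round(3).tolist(),K[0,0])
for n in sys.argv[2:]:
    for r in bot.place_of("wrist",n)[:2]:
        px=np.array(r["centre"])*[640,400]
        print(n,round(r["score"],2),px.round(),unproj(K,T,px,Z[n])[:2].round(4))
E
python3 w.py w1.png pocket_floor stop_middle clamp_grip pump_body
```

```text
clock: 2.77
eef_pos: [0.4613, -0.0227, 0.3272]
tool_rot: [0.824, 0.567, 0.0, 0.0]
ft_force: [-0.1, 0.8, 0.5]
grip_width: 0.0641
grasp_force: 0.0
clock: 3.6
eef_pos: [0.4612, -0.0228, 0.3272]
tool_rot: [0.36, 0.933, 0.0, 0.0]
ft_force: [-0.6, -0.7, -0.2]
grip_width: 0.0641
grasp_force: 0.0
clock: 4.27
eef_pos: [0.4613, -0.0228, 0.3272]
tool_rot: [0.002, 1.0, 0.0, 0.0]
ft_force: [0.5, -0.1, -0.2]
grip_width: 0.0641
grasp_force: 0.0
4.2667 [ 0.4613 -0.0228  0.3272] [3.142 0.    3.138] [-4.93980429e-02  1.43055049e-01  1.30607583e-01  1.55824879e+00
  1.53725240e-05 -4.62153710e-02]
cam [[0.003, 0.949, 0.315, 0.38], [1.0, -0.003, -0.002, -0.023], [-0.001, 0.315, -0.949, 0.469], [0.0, 0.0, 0.0, 1.0]] 358.7212860788977
pocket_floor 0.7 [319. 197.] [ 0.5293 -0.018 ]
stop_middle 0.62 [314. 225.] [ 0.5713 -0.0241]
clamp_grip 0.75 [371. 185.] [0.4918 0.0398]
clamp_grip 0.45 [170. 312.] [ 0.6574 -0.2071]
pump_body 0.83 [452.  31.] [0.3265 0.1376]
pump_body 0.82 [188.  93.] [ 0.3951 -0.1785]
```

View pics/w1.png

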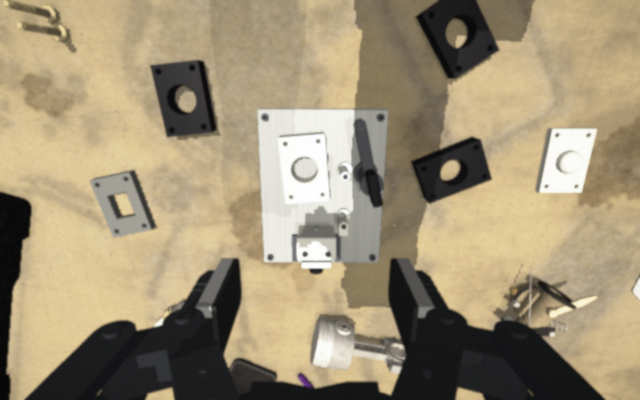

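The crop-level wrist view settles it. The light block with the bore on the plate, at (304,167), is the pump body; the black copies are at (185,98), (457,35) and (451,170). The spacer is at (123,203) and the cover at (567,160). Next I fit the outlines to the image.

```bash
cat > fit.py <<'E'
from h import *
from scipy.optimize import minimize
from scipy.ndimage import map_coordinates
RECT=dict(nest=(-.115,.1,-.075,.09,.010),pump_body=(-.042,.042,-.028,.028,.036),spacer=(-.042,.042,-.028,.028,.014),cover=(-.042,.042,-.028,.028,.010))
def fit(im,K,T,name,g,z=None,span=(.015,.015,.15)):
    x0,x1,y0,y1,zt=RECT[name]; zt=z or zt
    G=cv2.cvtColor(im,cv2.COLOR_RGB2GRAY).astype(np.float32)
    gs=[]
    for s in (2.0,0.9):
        B=cv2.GaussianBlur(G,(0,0),s); gs.append(cv2.magnitude(cv2.Sobel(B,cv2.CV_32F,1,0),cv2.Sobel(B,cv2.CV_32F,0,1)))
    t=np.linspace(.06,.94,60); C=[(x0,y0),(x1,y0),(x1,y1),(x0,y1)]
    P=np.vstack([np.outer(1-t,C[i])+np.outer(t,C[(i+1)%4]) for i in range(4)])
    Ti=np.linalg.inv(T)
    def f(p,lv):
        c,s=np.cos(p[2]),np.sin(p[2])
        W=np.c_[P@np.array([[c,s],[-s,c]])+p[:2],np.full(len(P),zt),np.ones(len(P))]
        q=K@(Ti@W.T)[:3]; v=map_coordinates(gs[lv],[q[1]/q[2],q[0]/q[2]],order=1)
        e=np.minimum(v,60).reshape(4,-1).mean(1); return -e.mean()
    rng=np.random.default_rng(0); best=[]
    S=np.array(g)+rng.uniform(-1,1,(1500,3))*span
    S=sorted(S,key=lambda p:f(p,0))[:12]
    for p in S:
        r=minimize(f,p,args=(0,),method="Nelder-Mead",options=dict(initial_simplex=np.array(p)+np.vstack([np.zeros(3),np.diag([.003,.003,.03])])))
        r=minimize(f,r.x,args=(1,),method="Nelder-Mead",options=dict(initial_simplex=r.x+np.vstack([np.zeros(3),np.diag([.001,.001,.01])])))
        best.append((r.fun,*r.x))
    best=np.array(sorted(best)); return best[0]
def tonest(N,p):
    c,s=np.cos(N[2]),np.sin(N[2]); d=np.array(p[:2])-N[:2]
    return np.r_[c*d[0]+s*d[1],-s*d[0]+c*d[1],p[2]-N[2]]
E
python3 - <<'E'
from fit import *
for cam in ["wrist","top"]:
    im,K,T=shot(cam)
    o=im.copy()
    for n,g in dict(nest=(.525,-.02,0),pump_body=(.48,-.032,0.1),spacer=(.54,-.285,.15),cover=(.489,.306,0)).items():
        r=fit(im,K,T,n,g); print(cam,n,r.round(4))
        if n=="nest": N=r[1:]
        else: print("   in nest",tonest(N,r[1:]).round(4))
        x0,x1,y0,y1,z=RECT[n]; c,s=np.cos(r[3]),np.sin(r[3])
        pts=[proj(K,T,[r[1]+c*a-s*b,r[2]+s*a+c*b,z]) for a,b in [(x0,y0),(x1,y0),(x1,y1),(x0,y1)]]
        cv2.polylines(o,[np.int32(np.array(pts)*8)],True,(255,0,0),1,cv2.LINE_AA,3)
    if cam=="wrist": cv2.imwrite("pics/fitw.png",cv2.resize(cv2.cvtColor(o[90:290,60:640],cv2.COLOR_RGB2BGR),(800,276)))
E
```

```text
wrist nest [-5.83646e+01  5.28500e-01 -2.27000e-02 -1.12000e-02]
wrist pump_body [-5.64983e+01  4.86400e-01 -3.74000e-02  7.63000e-02]
   in nest [-0.0419 -0.0152  0.0876]
wrist spacer [-59.8055   0.5387  -0.2848   0.1936]
   in nest [ 0.0131 -0.262   0.2048]
wrist cover [-6.000e+01  4.817e-01  3.058e-01  3.870e-02]
   in nest [-0.0505  0.328   0.05  ]
top nest [-4.6544e+01  5.2810e-01 -2.1600e-02 -1.8400e-02]
top pump_body [-4.02687e+01  4.62000e-01 -1.88000e-02  7.33000e-02]
   in nest [-0.0662  0.0015  0.0917]
top spacer [-43.4753   0.5431  -0.2795   0.2164]
   in nest [ 0.0197 -0.2576  0.2348]
top cover [-6.000e+01  4.812e-01  3.074e-01  2.430e-02]
   in nest [-0.0529  0.328   0.0427]
```

View pics/fitw.png

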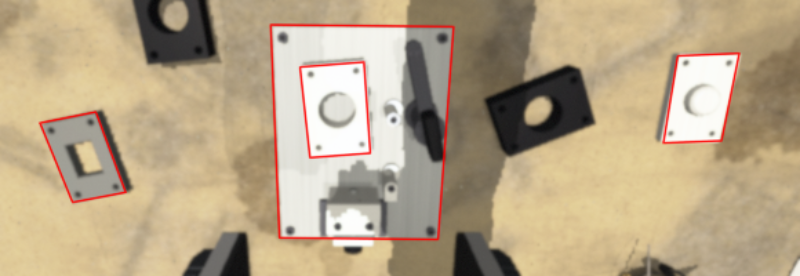

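```bash
python3 -m creep '[0.009,-0.016,-0.01,0.08,0.061, 0.009,-0.016,-0.265,0.08,0.061, 0.009,-0.016,-0.265,0.08,0.061, 0.009,-0.016,-0.265,0.08,0.061, 0.009,-0.016,-0.265,0.08,0.061, 0.009,-0.016,-0.265,0.08,0.061, 0.009,-0.016,-0.265,0.08,0.061, 0.009,-0.016,-0.285,0.08,0.061, 0.009,-0.016,-0.302,0.08,0.061, 0.009,-0.016,-0.317,0.08,0.061]';python3 -m creep '[0,0,0,0,0.061, 0,0,-0.001,0,0.061]'
```

```text
clock: 5.45
eef_pos: [0.4689, -0.0387, 0.0081]
tool_rot: [-0.04, 0.999, 0.0, -0.001]
ft_force: [0.3, 0.6, 0.4]
grip_width: 0.0607
grasp_force: 0.0
clock: 5.62
eef_pos: [0.4698, -0.0388, 0.0088]
tool_rot: [-0.04, 0.999, 0.0, -0.001]
ft_force: [-0.1, 0.3, 0.9]
grip_width: 0.0609
grasp_force: 0.0
```

```bash
python3 -m creep '[0,0,0,0,0.04, 0,0,0,0,0.04, 0,0,0,0,0.04, 0,0,0,0,0.04]'; python3 -m creep '[0,0,0.003,0,0.04, 0,-0.01,0.003,0,0.04, 0,-0.02,0.003,-0.088,0.04, 0,-0.02,0.003,-0.088,0.04]'
```

```text
clock: 5.95
eef_pos: [0.4708, -0.0389, 0.0099]
tool_rot: [-0.04, 0.999, -0.0, 0.001]
ft_force: [-0.7, 0.1, -2.8]
grip_width: 0.0547
grasp_force: 65.2
clock: 6.28
eef_pos: [0.4706, -0.0606, 0.0125]
tool_rot: [0.006, 1.0, -0.001, 0.0]
ft_force: [0.2, -0.1, -1.5]
grip_width: 0.0549
grasp_force: 65.4
```

```bash
python3 -m creep '[0.018,0.01,0,0,0.04, 0.034,0.02,0,0,0.04, 0.034,0.02,0,0,0.04, 0.034,0.02,0,0,0.04]'; for i in 1 2 3 4; do :; done; python3 -m creep '[0.001,0,0,0,0.04, 0.002,0,0,0,0.04, 0.002,0,0,0,0.04]'; python3 -m creep '[0.001,0,0,0,0.04, 0.002,0,0,0,0.04, 0.002,0,0,0,0.04]'
```

```text
clock: 6.62
eef_pos: [0.505, -0.0387, 0.0122]
tool_rot: [0.003, 1.0, -0.0, 0.0]
ft_force: [-1.3, -0.1, -2.4]
grip_width: 0.0551
grasp_force: 65.3
clock: 6.87
eef_pos: [0.5057, -0.0391, 0.012]
tool_rot: [0.004, 1.0, -0.0, -0.0]
ft_force: [-0.4, -0.2, -2.7]
grip_width: 0.0548
grasp_force: 65.3
clock: 7.12
eef_pos: [0.5084, -0.039, 0.0123]
tool_rot: [0.004, 1.0, -0.0, 0.0]
ft_force: [0.3, 0.1, -2.2]
grip_width: 0.055
grasp_force: 65.3
```

```bash
python3 -m creep '[0.001,0,0,0,0.04, 0.002,0,0,0,0.04, 0.002,0,0,0,0.04]'; python3 -m creep '[0.001,0,0,0,0.04, 0.001,0,0,0,0.04]'; python3 -m creep '[0.001,0,0,0,0.04, 0.001,0,0,0,0.04]'
```

```text
clock: 7.37
eef_pos: [0.5104, -0.0388, 0.0122]
tool_rot: [0.004, 1.0, -0.0, 0.0]
ft_force: [1.0, 0.4, -3.0]
grip_width: 0.0548
grasp_force: 65.4
clock: 7.53
eef_pos: [0.5114, -0.0388, 0.0122]
tool_rot: [0.004, 1.0, -0.0, 0.0]
ft_force: [0.5, -0.4, -2.2]
grip_width: 0.0547
grasp_force: 65.4
clock: 7.7
eef_pos: [0.512, -0.0388, 0.012]
tool_rot: [0.004, 1.0, 0.0, -0.0]
ft_force: [-0.8, -0.1, -1.4]
grip_width: 0.055
grasp_force: 65.5
```

```bash
python3 -m creep '[0,0.006,0,0,0.04, 0,0.012,0,0,0.04, 0,0.012,0,0,0.04]'; python3 -m creep '[0,0.001,0,0,0.04, 0,0.002,0,0,0.04, 0,0.002,0,0,0.04]'; python3 -m creep '[0,0.001,0,0,0.04, 0,0.001,0,0,0.04]';python3 -m creep '[0,0.001,0,0,0.04, 0,0.001,0,0,0.04]'
```

```text
clock: 7.95
eef_pos: [0.5121, -0.0295, 0.0123]
tool_rot: [0.005, 1.0, -0.004, -0.0]
ft_force: [-1.0, -12.4, -1.6]
grip_width: 0.0545
grasp_force: 73.7
clock: 8.2
eef_pos: [0.512, -0.0295, 0.0124]
tool_rot: [0.006, 1.0, -0.005, -0.0]
ft_force: [-1.4, -16.7, -0.4]
grip_width: 0.0544
grasp_force: 73.6
clock: 8.37
eef_pos: [0.5121, -0.0294, 0.0125]
tool_rot: [0.006, 1.0, -0.006, -0.0]
ft_force: [-1.7, -20.2, -0.3]
grip_width: 0.0547
grasp_force: 73.7
clock: 8.53
eef_pos: [0.512, -0.0294, 0.0126]
tool_rot: [0.007, 1.0, -0.007, -0.0]
ft_force: [-1.9, -22.0, 0.5]
grip_width: 0.0547
grasp_force: 73.9
```

```bash
python3 - <<'E'
from h import *
o=bot.get_obs(); print(o["ft_force"],o["ft_torque"])
E
python3 -m creep '[0,-0.008,0,0,0.04, 0,-0.008,0,0,0.04]'
python3 - <<'E'
from h import *
im,K,T=shot("wrist"); im2,K2,T2=shot("scene"); o=bot.get_obs(); print(o["ft_torque"])
a=cv2.resize(im,(480,300)); p=proj(K2,T2,[.52,.0,.05]).astype(int); print(p)
b=im2[p[1]-55:p[1]+45,p[0]-90:p[0]+70]; b=cv2.resize(b,(480,300),interpolation=cv2.INTER_CUBIC)
cv2.imwrite("pics/c1.png",cv2.cvtColor(np.vstack([a,b]),cv2.COLOR_RGB2BGR))
E
```

```text
[ -1.88099681 -21.97616724   0.5075322 ] [-3.40629462  0.72139564  0.03974202]
clock: 8.7
eef_pos: [0.512, -0.0316, 0.0121]
tool_rot: [0.005, 1.0, -0.0, -0.0]
ft_force: [-0.6, -0.2, -2.7]
grip_width: 0.0549
grasp_force: 73.8
[-0.15127478  0.20435989 -0.0649077 ]
[328 214]
```

View pics/c1.png

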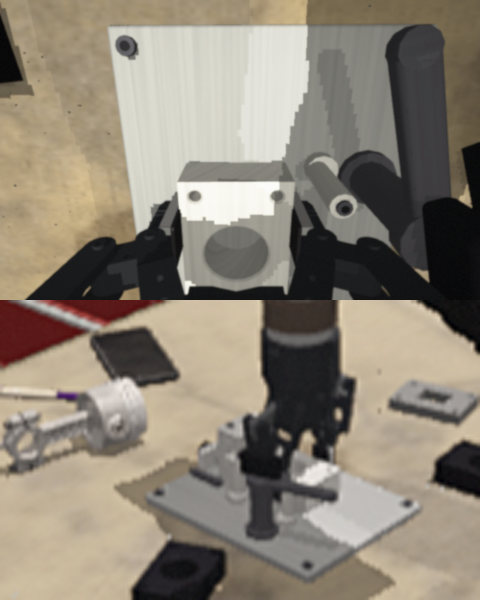

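The knuckle of the +y finger is fouling the clamp post (right of the wrist view, about (395,235)), so the contact isn't the body on the fence. I'll set the body down, regrip about 12 mm further forward, and go in again.

```bash
python3 -m creep '[0,-0.006,0,0,0.04, 0,-0.006,-0.002,0,0.04, 0,-0.006,-0.003,0,0.04, 0,-0.006,-0.003,0,0.061, 0,-0.006,-0.003,0,0.061, 0,-0.006,-0.003,0,0.061]'; python3 -m creep '[0.006,0,0,0,0.061, 0.012,0,0,0,0.061, 0.012,0,0,0,0.061, 0.012,0,0,0,0.04, 0.012,0,0,0,0.04, 0.012,0,0,0,0.04, 0.012,0,0,0,0.04]';  python3 -m creep '[0,0,0.002,0,0.04, 0,0.004,0.002,0,0.04, 0,0.008,0.002,0,0.04, 0,0.01,0.002,0,0.04, 0,0.01,0.002,0,0.04]'
```

```text
clock: 9.3
eef_pos: [0.5134, -0.0366, 0.0096]
tool_rot: [0.004, 1.0, 0.0, 0.001]
ft_force: [-0.1, 0.2, -0.5]
grip_width: 0.0612
grasp_force: 0.0
clock: 9.88
eef_pos: [0.5256, -0.0367, 0.0097]
tool_rot: [0.004, 1.0, 0.0, 0.001]
ft_force: [2.7, 0.4, 1.7]
grip_width: 0.0549
grasp_force: 65.0
clock: 10.3
eef_pos: [0.5234, -0.0262, 0.0106]
tool_rot: [0.004, 1.0, 0.0, -0.001]
ft_force: [0.4, 0.1, -1.9]
grip_width: 0.055
grasp_force: 64.5
```

```bash
python3 -m creep '[0,0.001,0,0,0.04, 0,0.002,0,0,0.04, 0,0.002,0,0,0.04]'; python3 -m creep '[0,0.001,0,0,0.04, 0,0.001,0,0,0.04]';python3 -m creep '[0,0.001,0,0,0.04, 0,0.001,0,0,0.04]'
```

```text
clock: 10.55
eef_pos: [0.5242, -0.0246, 0.0111]
tool_rot: [0.004, 1.0, 0.0, -0.0]
ft_force: [-0.4, 0.3, -2.8]
grip_width: 0.0549
grasp_force: 64.5
clock: 10.72
eef_pos: [0.5243, -0.0237, 0.0111]
tool_rot: [0.004, 1.0, 0.0, -0.0]
ft_force: [0.6, -0.3, -3.1]
grip_width: 0.0547
grasp_force: 64.5
clock: 10.88
eef_pos: [0.5243, -0.0228, 0.0112]
tool_rot: [0.004, 1.0, 0.0, 0.0]
ft_force: [-0.0, -0.0, -1.4]
grip_width: 0.0548
grasp_force: 64.5
```

```bash
python3 -m creep '[0,0.001,0,0,0.04, 0,0.001,0,0,0.04]'; python3 -m creep '[0,0.001,0,0,0.04, 0,0.001,0,0,0.04]';python3 -m creep '[0,0.001,0,0,0.04, 0,0.001,0,0,0.04]'
```

```text
clock: 11.05
eef_pos: [0.5242, -0.0223, 0.0112]
tool_rot: [0.004, 1.0, -0.001, -0.0]
ft_force: [-0.2, -2.5, -2.6]
grip_width: 0.055
grasp_force: 64.6
clock: 11.22
eef_pos: [0.5243, -0.0213, 0.0112]
tool_rot: [0.004, 1.0, -0.0, 0.0]
ft_force: [0.8, -3.0, -3.0]
grip_width: 0.0551
grasp_force: 64.6
clock: 11.38
eef_pos: [0.5242, -0.0209, 0.0112]
tool_rot: [0.005, 1.0, -0.001, -0.0]
ft_force: [-1.0, -5.2, -2.4]
grip_width: 0.055
grasp_force: 64.5
```

```bash
python3 -m creep '[0,0.001,0,0,0.04, 0,0.001,0,0,0.04]'; python3 -m creep '[0.001,0,0,0,0.04, 0.002,0,0,0,0.04, 0.002,0,0,0,0.04]';python3 -m creep '[0.001,0,0,0,0.04, 0.001,0,0,0,0.04]'
```

```text
clock: 11.55
eef_pos: [0.5242, -0.0209, 0.0113]
tool_rot: [0.005, 1.0, -0.002, -0.0]
ft_force: [-1.5, -8.5, -1.5]
grip_width: 0.0549
grasp_force: 64.4
clock: 11.8
eef_pos: [0.5247, -0.0209, 0.0109]
tool_rot: [0.005, 1.0, -0.002, -0.002]
ft_force: [-3.5, -7.3, 0.4]
grip_width: 0.055
grasp_force: 64.8
clock: 11.97
eef_pos: [0.5252, -0.0209, 0.0107]
tool_rot: [0.005, 1.0, -0.002, -0.002]
ft_force: [-4.4, -8.8, 0.3]
grip_width: 0.0549
grasp_force: 64.8
```

```bash
python3 -m creep '[0.001,-0.001,-0.001,0,0.04, 0.001,-0.001,-0.001,0,0.04]'; python3 -m creep '[0.001,0,0,0,0.04, 0.001,0,0,0,0.04]';python3 -m creep '[0.001,0,0,0,0.04, 0.001,0,0,0,0.04]'
```

```text
clock: 12.13
eef_pos: [0.526, -0.0209, 0.0098]
tool_rot: [0.005, 1.0, -0.001, -0.002]
ft_force: [-4.4, -5.1, 0.9]
grip_width: 0.0549
grasp_force: 65.0
clock: 12.3
eef_pos: [0.5259, -0.0209, 0.0098]
tool_rot: [0.005, 1.0, -0.001, -0.003]
ft_force: [-7.1, -5.7, 3.7]
grip_width: 0.0549
grasp_force: 65.4
clock: 12.47
eef_pos: [0.5259, -0.0209, 0.0098]
tool_rot: [0.005, 1.0, -0.001, -0.004]
ft_force: [-11.2, -5.1, 6.7]
grip_width: 0.0551
grasp_force: 65.6
```

```bash
python3 -m creep '[-0.001,0,0,0,0.04, -0.002,0,0,0,0.04, -0.002,0,0,0,0.061, -0.002,0,0,0,0.063, -0.002,0,0,0,0.063]'; python3 -m creep '[0,0,0.04,0,0.063, 0,0,0.08,0,0.063, -0.03,0,0.12,0,0.063, -0.06,0,0.15,0,0.063, -0.06,0,0.15,0,0.063, -0.06,0,0.15,0,0.063]'
python3 - <<'E'
from fit import *
im,K,T=shot("wrist","w2.png")
n=fit(im,K,T,"nest",(.5285,-.0227,-.011)); b=fit(im,K,T,"pump_body",(.529,-.022,-.011)); print(n.round(4),b.round(4),tonest(n[1:],b[1:]).round(4))
E
```

```text
clock: 12.88
eef_pos: [0.529, -0.0192, 0.0106]
tool_rot: [0.004, 1.0, 0.001, 0.001]
ft_force: [0.1, 0.3, -0.6]
grip_width: 0.0632
grasp_force: 0.0
clock: 13.38
eef_pos: [0.469, -0.0193, 0.1632]
tool_rot: [0.004, 1.0, 0.0, 0.003]
ft_force: [1.4, -0.7, -0.3]
grip_width: 0.0628
grasp_force: 0.0
[-4.44032e+01  5.29000e-01 -2.19000e-02 -5.90000e-03] [-5.76419e+01  5.28000e-01 -2.18000e-02 -9.10000e-03] [-0.001   0.0001 -0.0031]
```

View pics/w2.png

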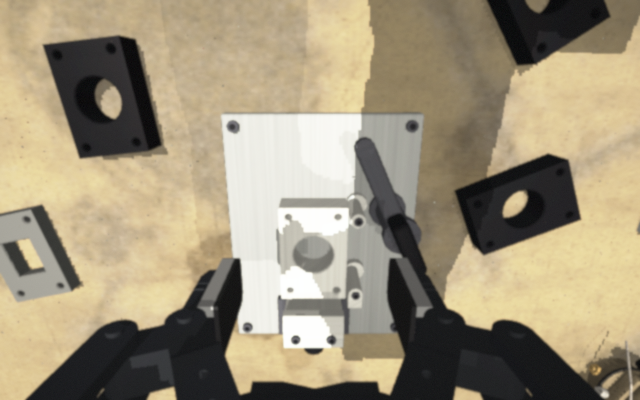

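```bash
python3 -m creep '[0.04,-0.265,0,0.2,0.065, 0.04,-0.265,0,0.2,0.065, 0.04,-0.265,0,0.2,0.065, 0.04,-0.265,0,0.2,0.065, 0.04,-0.265,0,0.2,0.065, 0.04,-0.265,0,0.2,0.065, 0.04,-0.265,0,0.2,0.065, 0.04,-0.265,0,0.2,0.065, 0.04,-0.265,0,0.2,0.065]'
python3 - <<'E'
from fit import *
o=bot.get_obs(); print(o["eef_pos"],R.from_quat(o["tool_rot"]).as_euler("xyz")[2])
im,K,T=shot("wrist","w3.png")
b=fit(im,K,T,"spacer",(.54,-.282,.2)); print(b.round(4), proj(K,T,[*b[1:3],.014]))
print([ (r["score"],unproj(K,T,np.array(r["centre"])*[640,400],0)) for r in bot.place_of("wrist","spacer")[:2]])
E
```

```text
clock: 14.18
eef_pos: [0.5081, -0.2858, 0.157]
tool_rot: [-0.095, 0.996, 0.001, -0.001]
ft_force: [-0.3, 0.1, 0.0]
grip_width: 0.0649
grasp_force: 0.0
[ 0.50808578 -0.28580629  0.15700393] -2.952216670446438
[-52.9163   0.5394  -0.2846   0.1954] [308.90244163 219.09182646]
[]
```

```bash
python3 -m creep '[0.03,0.001,-0.02,0.006,0.068, 0.03,0.001,-0.1,0.006,0.068, 0.03,0.001,-0.1,0.006,0.068, 0.03,0.001,-0.1,0.006,0.068, 0.03,0.001,-0.125,0.006,0.068, 0.03,0.001,-0.14,0.006,0.068, 0.03,0.001,-0.14,0.006,0.068, 0.03,0.001,-0.14,0.006,0.068]'
```

```text
clock: 14.95
eef_pos: [0.5383, -0.2827, 0.021]
tool_rot: [-0.099, 0.995, 0.0, -0.0]
ft_force: [0.8, 0.1, 0.3]
grip_width: 0.0679
grasp_force: 0.0
```

```bash
python3 -m creep '[0.001,-0.0015,-0.01,0,0.066, 0.001,-0.0015,-0.018,0,0.066, 0.001,-0.0015,-0.021,0,0.066, 0.001,-0.0015,-0.021,0,0.066]'; python3 -m creep '[0,0,0,0,0.04, 0,0,0,0,0.04, 0,0,0,0,0.04, 0,0,0,0,0.04, 0,0,0,0,0.04]'
```

```text
clock: 15.28
eef_pos: [0.5387, -0.285, -0.0014]
tool_rot: [-0.099, 0.995, 0.0, -0.001]
ft_force: [-0.4, 0.2, -0.5]
grip_width: 0.066
grasp_force: 0.0
clock: 15.7
eef_pos: [0.5396, -0.2856, -0.0003]
tool_rot: [-0.099, 0.995, -0.0, 0.0]
ft_force: [0.5, 0.4, 2.1]
grip_width: 0.0545
grasp_force: 65.0
```

```bash
python3 -m creep '[0,0,0.04,0,0.04, 0,0,0.1,0,0.04, -0.026,0.252,0.1,-0.206,0.04, -0.026,0.252,0.1,-0.206,0.04, -0.026,0.252,0.1,-0.206,0.04, -0.026,0.252,0.1,-0.206,0.04, -0.026,0.252,0.1,-0.206,0.04, -0.026,0.252,0.1,-0.206,0.04, -0.026,0.252,0.1,-0.206,0.04, -0.026,0.252,0.1,-0.206,0.04]'; python3 -m creep '[0,0,0,0,0.04]'
python3 - <<'E'
from h import *
o=bot.get_obs(); print(R.from_quat(o["tool_rot"]).as_euler("xyz")); im,K,T=shot("wrist","w4.png")
E
```

```text
clock: 16.53
eef_pos: [0.5128, -0.0308, 0.0993]
tool_rot: [0.002, 1.0, -0.0, -0.0]
ft_force: [-0.1, -0.0, -0.8]
grip_width: 0.0542
grasp_force: 64.7
clock: 16.62
eef_pos: [0.5133, -0.0333, 0.0991]
tool_rot: [0.003, 1.0, -0.0, 0.0]
ft_force: [0.4, -0.6, -1.4]
grip_width: 0.054
grasp_force: 64.7
[-3.14085742e+00  5.51010942e-06  3.13459399e+00]
```

View pics/w4.png

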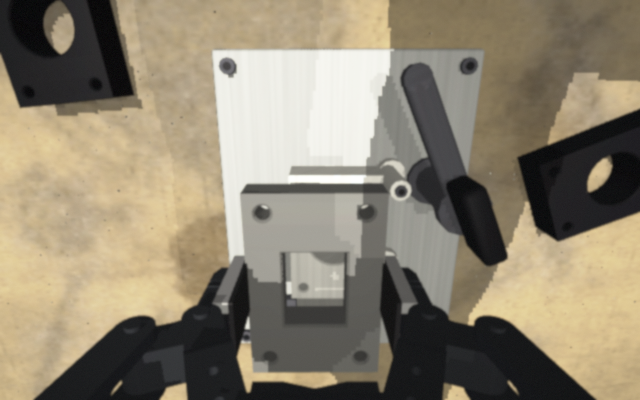

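```bash
python3 -m creep '[0,0,-0.03,-0.003,0.04, 0,0,-0.05,-0.003,0.04, 0,0,-0.059,-0.003,0.04, 0,0,-0.0595,-0.003,0.04, 0,0,-0.0595,-0.003,0.04]'; python3 -m creep '[0.004,0,0,0,0.04, 0.008,0,0,0,0.04, 0.008,0,0,0,0.04]'
```

```text
clock: 17.08
eef_pos: [0.513, -0.0345, 0.0393]
tool_rot: [0.007, 1.0, -0.0, -0.001]
ft_force: [-0.0, 0.7, -0.7]
grip_width: 0.0539
grasp_force: 64.7
clock: 17.33
eef_pos: [0.5238, -0.0336, 0.0411]
tool_rot: [0.006, 1.0, -0.0, 0.002]
ft_force: [1.1, 0.1, -1.0]
grip_width: 0.0545
grasp_force: 64.7
```

```bash
python3 -m creep '[0,0.005,-0.001,0,0.04, 0,0.009,-0.002,0,0.04, 0,0.009,-0.002,0,0.04]'; python3 -m creep '[0,0.001,0,0,0.04, 0,0.002,0,0,0.04, 0,0.002,0,0,0.04]'; python3 -m creep '[0,0.001,0,0,0.04, 0,0.001,0,0,0.04]';python3 -m creep '[0,0.001,0,0,0.04, 0,0.001,0,0,0.04]'
```

```text
clock: 17.58
eef_pos: [0.5211, -0.0233, 0.0376]
tool_rot: [0.005, 1.0, 0.0, -0.0]
ft_force: [-0.2, 0.4, -0.6]
grip_width: 0.0542
grasp_force: 64.7
clock: 17.83
eef_pos: [0.5212, -0.022, 0.0377]
tool_rot: [0.005, 1.0, -0.0, -0.0]
ft_force: [-0.1, -0.4, -0.7]
grip_width: 0.0543
grasp_force: 64.7
clock: 18.0
eef_pos: [0.5213, -0.0212, 0.0376]
tool_rot: [0.006, 1.0, 0.0, 0.0]
ft_force: [-1.0, 0.3, -1.1]
grip_width: 0.0542
grasp_force: 64.7
clock: 18.17
eef_pos: [0.5212, -0.0209, 0.0377]
tool_rot: [0.006, 1.0, -0.001, -0.0]
ft_force: [-0.5, -1.8, -1.3]
grip_width: 0.0538
grasp_force: 64.7
```

Touching the fence now (-1.8 N). One more nudge, then towards the stop.

```bash
python3 -m creep '[0,0.001,0,0,0.04, 0,0.001,0,0,0.04]'; python3 -m creep '[0.002,0,0,0,0.04, 0.004,0,0,0,0.04, 0.004,0,0,0,0.04]'; python3 -m creep '[0.001,0,0,0,0.04, 0.002,0,0,0,0.04, 0.002,0,0,0,0.04]'; python3 -m creep '[0.001,0,0,0,0.04, 0.001,0,0,0,0.04]'
```

```text
clock: 18.33
eef_pos: [0.5212, -0.0208, 0.0377]
tool_rot: [0.006, 1.0, -0.002, -0.0]
ft_force: [-0.4, -5.1, -0.4]
grip_width: 0.0542
grasp_force: 64.7
clock: 18.58
eef_pos: [0.5237, -0.0208, 0.0371]
tool_rot: [0.006, 1.0, -0.002, -0.002]
ft_force: [-2.4, -6.1, -0.6]
grip_width: 0.0538
grasp_force: 64.7
clock: 18.83
eef_pos: [0.5252, -0.0208, 0.0369]
tool_rot: [0.006, 1.0, -0.002, -0.002]
ft_force: [-3.7, -5.8, -0.8]
grip_width: 0.054
grasp_force: 64.7
clock: 19.0
eef_pos: [0.5261, -0.0208, 0.0368]
tool_rot: [0.006, 1.0, -0.002, -0.002]
ft_force: [-3.6, -6.0, -1.8]
grip_width: 0.0547
grasp_force: 64.6
```

```bash
python3 -m creep '[0.001,0,0,0,0.04, 0.001,0,0,0,0.04]'; python3 -m creep '[0.001,0,0,0,0.04, 0.001,0,0,0,0.04]'; python3 -m creep '[0.001,0,0,0,0.04, 0.001,0,0,0,0.04]'
```

```text
clock: 19.17
eef_pos: [0.5268, -0.0209, 0.0368]
tool_rot: [0.006, 1.0, -0.002, -0.003]
ft_force: [-3.4, -5.3, -0.2]
grip_width: 0.0544
grasp_force: 64.7
clock: 19.33
eef_pos: [0.5268, -0.0208, 0.0367]
tool_rot: [0.006, 1.0, -0.002, -0.003]
ft_force: [-5.2, -4.8, 1.0]
grip_width: 0.0546
grasp_force: 65.0
clock: 19.5
eef_pos: [0.5268, -0.0209, 0.0366]
tool_rot: [0.006, 1.0, -0.002, -0.004]
ft_force: [-8.7, -5.0, 3.5]
grip_width: 0.054
grasp_force: 65.2
```

```bash
python3 -m creep '[0,0,-0.002,0,0.04, -0.002,0,-0.002,0,0.04, -0.002,0,-0.002,0,0.063, -0.002,0,-0.002,0,0.063, -0.002,0,-0.002,0,0.063]'; python3 -m creep '[0,0,0.04,0,0.063, 0,0,0.08,0,0.063, -0.03,0,0.12,0,0.063, -0.06,0,0.15,0,0.063, -0.06,0,0.15,0,0.063, -0.06,0,0.15,0,0.063]'
python3 - <<'E'
from fit import *
im,K,T=shot("wrist","w5.png")
b=fit(im,K,T,"spacer",(.528,-.0215,-.01),z=.05); print(b.round(4))
E
```

```text
clock: 19.92
eef_pos: [0.5299, -0.0189, 0.0359]
tool_rot: [0.005, 1.0, 0.0, 0.001]
ft_force: [-0.1, 0.7, -0.1]
grip_width: 0.063
grasp_force: 0.0
clock: 20.42
eef_pos: [0.47, -0.019, 0.1888]
tool_rot: [0.005, 1.0, 0.0, 0.003]
ft_force: [0.4, -1.1, 0.2]
grip_width: 0.063
grasp_force: 0.0
[-5.45497e+01  5.22300e-01 -2.08000e-02  1.65000e-02]
```

View pics/w5.png

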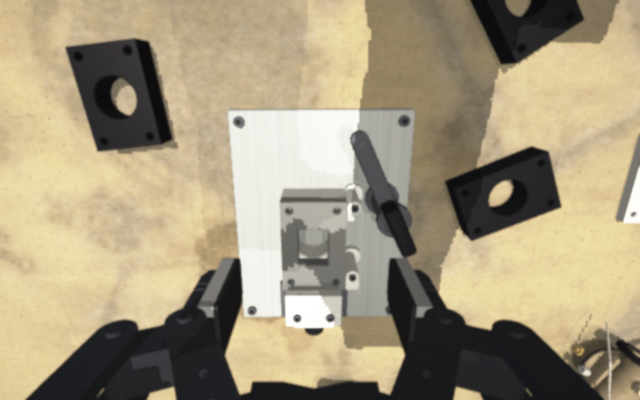

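```bash
python3 -m creep '[-0.02,0.325,-0.03,0.05,0.068, -0.02,0.325,-0.03,0.05,0.068, -0.02,0.325,-0.03,0.05,0.068, -0.02,0.325,-0.03,0.05,0.068, -0.02,0.325,-0.03,0.05,0.068, -0.02,0.325,-0.03,0.05,0.068, -0.02,0.325,-0.03,0.05,0.068, -0.02,0.325,-0.03,0.05,0.068, -0.02,0.325,-0.03,0.05,0.068, -0.02,0.325,-0.03,0.05,0.068]'; python3 -m creep '[0,0,0,0,0.068]'
python3 - <<'E'
from fit import *
o=bot.get_obs(); print(o["eef_pos"],R.from_quat(o["tool_rot"]).as_euler("xyz")[2])
im,K,T=shot("wrist","w6.png")
b=fit(im,K,T,"cover",(.482,.306,.038)); print(b.round(4), proj(K,T,[*b[1:3],.01]))
print([ (r["score"],unproj(K,T,np.array(r["centre"])*[640,400],0)) for r in bot.place_of("wrist","cover")[:2]])
E
```

```text
clock: 21.3
eef_pos: [0.4484, 0.3076, 0.1524]
tool_rot: [-0.021, 1.0, -0.001, -0.002]
ft_force: [-0.0, -0.0, -0.8]
grip_width: 0.0683
grasp_force: 0.0
clock: 21.38
eef_pos: [0.4488, 0.3054, 0.1534]
tool_rot: [-0.02, 1.0, -0.001, -0.001]
ft_force: [0.8, -0.8, -0.2]
grip_width: 0.068
grasp_force: 0.0
[0.44875723 0.30543456 0.15337422] -3.102056481330345
[-6.000e+01  4.802e-01  3.068e-01  9.200e-03] [315.60957828 219.55756095]
[(0.92, array([0.48240333, 0.30466707, 0.        ]))]
```

```bash
sed -i 's/np.minimum(v,60)/np.minimum(v,400)/' fit.py
python3 - <<'E'
from fit import *
im,K,T=shot("wrist")
b=fit(im,K,T,"cover",(.482,.306,.02),span=(.005,.005,.06)); print(b.round(4))
o=im.copy(); x0,x1,y0,y1,z=RECT["cover"]; c,s=np.cos(b[3]),np.sin(b[3])
pts=[proj(K,T,[b[1]+c*a-s*q,b[2]+s*a+c*q,z]) for a,q in [(x0,y0),(x1,y0),(x1,y1),(x0,y1)]]
cv2.polylines(o,[np.int32(np.array(pts)*8)],True,(255,0,0),1,cv2.LINE_AA,3)
cv2.imwrite("pics/w7.png",cv2.cvtColor(cv2.resize(o[120:320,200:440],None,fx=2.5,fy=2.5),cv2.COLOR_RGB2BGR))
E
```

```text
[-1.937427e+02  4.814000e-01  3.061000e-01 -1.700000e-03]
```

View pics/w7.png

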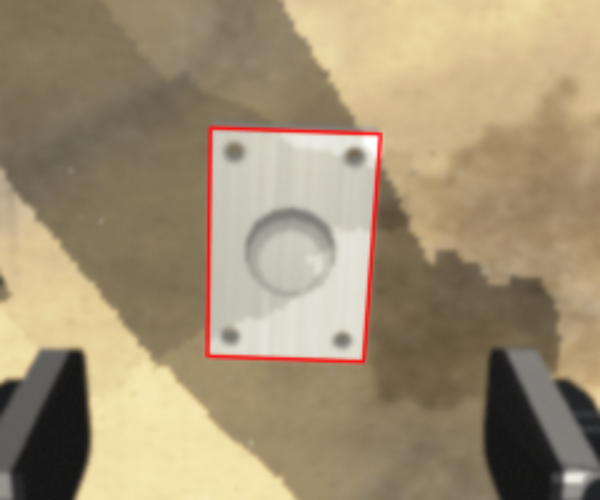

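The outline sits tight on the aluminium cover, dome up, at (.4814, .3061) with yaw about 0. Going down to grip it.

```bash
python3 -m creep '[0.032,0.001,-0.02,-0.041,0.066, 0.032,0.001,-0.1,-0.041,0.066, 0.032,0.001,-0.1,-0.041,0.066, 0.032,0.001,-0.1,-0.041,0.066, 0.032,0.001,-0.12,-0.041,0.066, 0.032,0.001,-0.133,-0.041,0.066, 0.032,0.001,-0.133,-0.041,0.066, 0.032,0.001,-0.133,-0.041,0.066]'
```

```text
clock: 22.2
eef_pos: [0.4816, 0.3061, 0.0239]
tool_rot: [0.002, 1.0, 0.0, 0.0]
ft_force: [-0.2, -0.2, 0.1]
grip_width: 0.0658
grasp_force: 0.0
```

```bash
python3 -m creep '[0,0,-0.012,0,0.066, 0,0,-0.02,0,0.066, 0,0,-0.024,0,0.066, 0,0,-0.026,0,0.066, 0,0,-0.026,0,0.066]'; python3 -m creep '[0,0,0,0,0.04, 0,0,0,0,0.04, 0,0,0,0,0.04, 0,0,0,0,0.04, 0,0,0,0,0.04]'
```

```text
clock: 22.62
eef_pos: [0.4812, 0.3066, -0.0031]
tool_rot: [0.001, 1.0, -0.0, -0.0]
ft_force: [-0.5, -0.1, -0.6]
grip_width: 0.0661
grasp_force: 0.0
clock: 23.03
eef_pos: [0.4818, 0.3071, -0.0023]
tool_rot: [0.001, 1.0, 0.0, 0.001]
ft_force: [-0.4, -0.4, 6.4]
grip_width: 0.0536
grasp_force: 63.9
```

```bash
python3 -m creep '[0,0,0.04,0,0.04, 0,0,0.08,0,0.04, 0,0,0.12,0,0.04, 0.032,-0.3405,0.14,-0.009,0.04, 0.032,-0.3405,0.14,-0.009,0.04, 0.032,-0.3405,0.14,-0.009,0.04, 0.032,-0.3405,0.14,-0.009,0.04, 0.032,-0.3405,0.14,-0.009,0.04, 0.032,-0.3405,0.14,-0.009,0.04, 0.032,-0.3405,0.14,-0.009,0.04]'
python3 - <<'E'
from h import *
o=bot.get_obs(); print(o["eef_pos"])
E
```

```text
clock: 23.87
eef_pos: [0.508, 0.015, 0.1335]
tool_rot: [0.005, 1.0, 0.0, -0.0]
ft_force: [0.2, 0.0, -0.2]
grip_width: 0.0544
grasp_force: 64.4
[0.50795739 0.01495977 0.13351323]
```

```bash
python3 -m creep '[0.004,-0.046,0,0,0.04, 0.004,-0.046,0,0,0.04, 0.004,-0.046,0,0,0.04]'
```

```text
clock: 24.12
eef_pos: [0.5123, -0.0318, 0.1333]
tool_rot: [0.008, 1.0, 0.0, -0.0]
ft_force: [0.2, 0.7, -1.5]
grip_width: 0.0541
grasp_force: 64.4
```

```bash
python3 -m creep '[0,-0.002,-0.04,0.004,0.04, 0,-0.002,-0.07,0.004,0.04, 0,-0.002,-0.08,0.004,0.04, 0,-0.002,-0.081,0.004,0.04, 0,-0.002,-0.081,0.004,0.04]'; python3 -m creep '[0,0,-0.001,0,0.04, 0,0,-0.002,0,0.04, 0,0,-0.002,0,0.04]';  python3 -m creep '[0,0,-0.001,0,0.04, 0,0,-0.001,0,0.04]'
```

```text
clock: 24.53
eef_pos: [0.5122, -0.03, 0.0525]
tool_rot: [0.003, 1.0, 0.0, -0.001]
ft_force: [0.3, 0.8, -1.4]
grip_width: 0.0544
grasp_force: 64.4
clock: 24.78
eef_pos: [0.5138, -0.0309, 0.0521]
tool_rot: [0.003, 1.0, -0.0, 0.002]
ft_force: [0.4, -0.2, -0.8]
grip_width: 0.0543
grasp_force: 64.4
clock: 24.95
eef_pos: [0.513, -0.0312, 0.0503]
tool_rot: [0.004, 1.0, -0.0, 0.001]
ft_force: [-0.4, 0.0, -0.4]
grip_width: 0.0542
grasp_force: 64.4
```

```bash
python3 -m creep '[0.004,-0.001,-0.0005,0,0.04, 0.008,-0.001,-0.001,0,0.04, 0.008,-0.001,-0.001,0,0.04]'; python3 -m creep '[0,0.004,0,0,0.04, 0,0.008,0,0,0.04, 0,0.008,0,0,0.04]'; python3 -m creep '[0,0.001,0,0,0.04, 0,0.002,0,0,0.04, 0,0.002,0,0,0.04]'; python3 -m creep '[0,0.001,0,0,0.04, 0,0.001,0,0,0.04]'
```

```text
clock: 25.2
eef_pos: [0.5218, -0.0324, 0.0489]
tool_rot: [0.004, 1.0, -0.0, 0.001]
ft_force: [1.3, -0.4, -2.1]
grip_width: 0.0545
grasp_force: 64.4
clock: 25.45
eef_pos: [0.5203, -0.0234, 0.0486]
tool_rot: [0.003, 1.0, 0.0, -0.0]
ft_force: [-0.7, 0.1, -1.6]
grip_width: 0.0539
grasp_force: 64.4
clock: 25.7
eef_pos: [0.5204, -0.022, 0.0487]
tool_rot: [0.003, 1.0, 0.0, -0.0]
ft_force: [0.8, -0.0, -1.6]
grip_width: 0.0539
grasp_force: 64.4
clock: 25.87
eef_pos: [0.5205, -0.0211, 0.0487]
tool_rot: [0.004, 1.0, 0.0, 0.0]
ft_force: [0.7, 0.4, -1.3]
grip_width: 0.0539
grasp_force: 64.4
```

```bash
python3 -m creep '[0,0.001,0,0,0.04, 0,0.001,0,0,0.04]'; python3 -m creep '[0,0.001,0,0,0.04, 0,0.001,0,0,0.04]'; python3 -m creep '[0.002,0,0,0,0.04, 0.004,0,0,0,0.04, 0.004,0,0,0,0.04]'; python3 -m creep '[0.001,0,0,0,0.04, 0.002,0,0,0,0.04, 0.002,0,0,0,0.04]'; python3 -m creep '[0.001,0,0,0,0.04, 0.001,0,0,0,0.04]'
```

```text
clock: 26.03
eef_pos: [0.5205, -0.0208, 0.0487]
tool_rot: [0.004, 1.0, -0.001, -0.0]
ft_force: [0.9, -2.7, -1.4]
grip_width: 0.0539
grasp_force: 64.5
clock: 26.2
eef_pos: [0.5205, -0.0207, 0.0487]
tool_rot: [0.004, 1.0, -0.002, -0.0]
ft_force: [-0.1, -5.6, -0.4]
grip_width: 0.0539
grasp_force: 64.5
clock: 26.45
eef_pos: [0.5229, -0.0207, 0.0481]
tool_rot: [0.004, 1.0, -0.002, -0.002]
ft_force: [-3.0, -5.9, -1.4]
grip_width: 0.054
grasp_force: 64.4
clock: 26.7
eef_pos: [0.5242, -0.0208, 0.0479]
tool_rot: [0.004, 1.0, -0.002, -0.002]
ft_force: [-3.4, -6.4, -1.4]
grip_width: 0.054
grasp_force: 64.5
clock: 26.87
eef_pos: [0.525, -0.0208, 0.0479]
tool_rot: [0.004, 1.0, -0.002, -0.003]
ft_force: [-3.6, -5.8, -0.3]
grip_width: 0.0539
grasp_force: 64.5
```

```bash
python3 -m creep '[0.001,0,0,0,0.04, 0.002,0,0,0,0.04]'; python3 -m creep '[0.001,0,0,0,0.04, 0.001,0,0,0,0.04]'; python3 -m creep '[0.001,0,0,0,0.04, 0.001,0,0,0,0.04]'
```

```text
clock: 27.03
eef_pos: [0.5266, -0.0208, 0.0478]
tool_rot: [0.004, 1.0, -0.002, -0.003]
ft_force: [-4.5, -5.5, 1.0]
grip_width: 0.0538
grasp_force: 64.6
clock: 27.2
eef_pos: [0.5275, -0.0208, 0.0479]
tool_rot: [0.004, 1.0, -0.002, -0.003]
ft_force: [-5.0, -5.7, 0.6]
grip_width: 0.0546
grasp_force: 64.6
clock: 27.37
eef_pos: [0.5275, -0.0208, 0.0478]
tool_rot: [0.004, 1.0, -0.002, -0.004]
ft_force: [-7.3, -5.2, 3.4]
grip_width: 0.0542
grasp_force: 64.9
```

```bash
python3 -m creep '[0.001,0,0,0,0.04, 0.001,0,0,0,0.04]'; python3 -m creep '[0,0,-0.001,0,0.04, -0.002,0,-0.001,0,0.04, -0.002,0,-0.001,0,0.063, -0.002,0,-0.001,0,0.063, -0.002,0,-0.001,0,0.063]'; python3 -m creep '[0,0,0.04,0,0.063, 0,0,0.08,0,0.063, -0.03,0,0.12,0,0.063, -0.06,0,0.14,0,0.063, -0.06,0,0.14,0,0.063, -0.06,0,0.14,0,0.063]'
python3 - <<'E'
from fit import *
im,K,T=shot("wrist","w8.png")
for n,z in (("cover",.06),): print(n,fit(im,K,T,n,(.528,-.0215,-.01),z=z,span=(.006,.006,.05)).round(4))
cv2.imwrite("pics/w8c.png",cv2.cvtColor(cv2.resize(im[90:340,210:450],None,fx=2.4,fy=2.4),cv2.COLOR_RGB2BGR))
print([(r["score"],unproj(K,T,np.array(r["centre"])*[640,400],.084)) for r in bot.place_of("wrist","clamp_grip")[:2]])
E
```

```text
clock: 27.53
eef_pos: [0.5275, -0.0208, 0.0477]
tool_rot: [0.004, 1.0, -0.002, -0.005]
ft_force: [-9.9, -5.9, 4.9]
grip_width: 0.0541
grasp_force: 65.1
clock: 27.95
eef_pos: [0.5313, -0.0188, 0.048]
tool_rot: [0.004, 1.0, 0.0, 0.001]
ft_force: [-0.7, 0.3, -0.4]
grip_width: 0.0631
grasp_force: 0.0
clock: 28.45
eef_pos: [0.4712, -0.0189, 0.1901]
tool_rot: [0.003, 1.0, 0.0, 0.003]
ft_force: [0.9, 0.1, -0.7]
grip_width: 0.0634
grasp_force: 0.0
cover [-1.730467e+02  5.263000e-01 -2.120000e-02 -7.000000e-03]
[(0.77, array([0.49304593, 0.04060144, 0.084     ]))]
```

View pics/w8c.png

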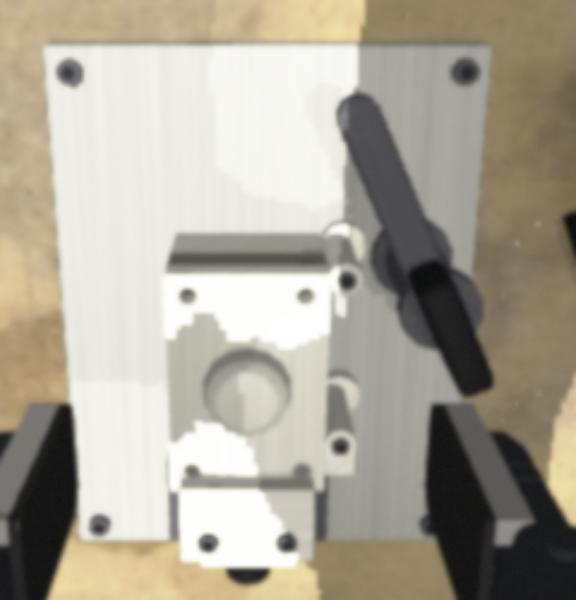

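Run:
```python
from fit import *
im,K,T=shot("wrist")
f=lambda a,z: unproj(K,T,np.array(a)/2.4+[210,90],z)
tip=f((358,108),.0705); ax=np.array([.494,.042,0])
print(tip, "th from arm tip", np.arctan2(-(tip-ax)[1],-(tip-ax)[0]))
for z in (.095,): 
    a,b=f((430,268),z),f((478,375),z); print(a,b,(a+b)/2,np.arctan2(b[1]-a[1],b[0]-a[0]))
a,b=f((349,112),.0705),f((388,235),.0705); print("arm edge",np.arctan2(b[1]-a[1],b[0]-a[0]))
o=bot.get_obs(); print(o["eef_pos"],R.from_quat(o["tool_rot"]).as_euler("xyz")[2])
```

```text
[0.42762136 0.01295198 0.0705    ] th from arm tip 0.4125035153823654
[0.46996908 0.03214074 0.095     ] [0.50402943 0.04852847 0.095     ] [0.48699926 0.04033461 0.095     ] 0.4484444685847688
arm edge 0.3330883594266948
[ 0.47086953 -0.01899654  0.18667878] 3.1346692229209934
```

```bash
python3 -m creep '[0.021,0.0605,0,0.385,0.045, 0.021,0.0605,0,0.385,0.045, 0.021,0.0605,0,0.385,0.045, 0.021,0.0605,-0.04,0.385,0.045, 0.021,0.0605,-0.08,0.385,0.045, 0.021,0.0605,-0.1,0.385,0.045, 0.021,0.0605,-0.108,0.385,0.045, 0.021,0.0605,-0.108,0.385,0.045]'; python3 -m creep '[0,0,0,0,0.045]'
```

```text
clock: 29.27
eef_pos: [0.4894, 0.0412, 0.0761]
tool_rot: [-0.188, 0.982, 0.0, -0.004]
ft_force: [-0.4, -0.3, 0.7]
grip_width: 0.0452
grasp_force: 0.0
clock: 29.35
eef_pos: [0.4919, 0.0413, 0.0792]
tool_rot: [-0.188, 0.982, 0.0, -0.001]
ft_force: [-0.2, -0.8, 0.9]
grip_width: 0.0451
grasp_force: 0.0
```

```bash
python3 -m creep '[0,0,-0.002,0,0.025, 0,0,-0.002,0,0.018, 0,0,-0.002,0,0.014, 0,0,-0.002,0,0.014, 0,0,-0.002,0,0.014]'; python3 -m creep '[0,0,0,0,0.011, 0,0,0,0,0.01, 0,0,0,0,0.009]'
```

```text
clock: 29.77
eef_pos: [0.4921, 0.0413, 0.0785]
tool_rot: [-0.188, 0.982, -0.0, 0.001]
ft_force: [0.1, -1.0, -0.5]
grip_width: 0.0141
grasp_force: 0.0
clock: 30.02
eef_pos: [0.492, 0.0416, 0.0786]
tool_rot: [-0.188, 0.982, 0.0, 0.001]
ft_force: [-1.2, 1.7, 6.9]
grip_width: 0.0104
grasp_force: 58.6
```

```bash
python3 -m creep '[0,0,0,0.08,0.009, 0,0,0,0.16,0.009, 0,0,0,0.24,0.009, 0,0,0,0.32,0.009]'; python3 -m creep '[0,0,0,0.1,0.009, 0,0,0,0.2,0.009, 0,0,0,0.3,0.009]'
```

```text
clock: 30.35
eef_pos: [0.4927, 0.0404, 0.0786]
tool_rot: [-0.343, 0.939, -0.001, 0.001]
ft_force: [1.0, -3.4, 4.9]
grip_width: 0.0105
grasp_force: 58.4
clock: 30.6
eef_pos: [0.4937, 0.0396, 0.0786]
tool_rot: [-0.48, 0.877, -0.003, 0.001]
ft_force: [3.9, -5.2, 2.0]
grip_width: 0.0104
grasp_force: 58.4
```

```bash
python3 -m creep '[0.001,-0.001,0,0.1,0.009, 0.002,-0.002,0,0.2,0.009, 0.002,-0.002,0,0.3,0.009]'
python3 - <<'E'
from h import *
o=bot.get_obs(); print(o["ft_torque"],R.from_quat(o["tool_rot"]).as_euler("xyz")[2]+np.pi)
E
```

```text
clock: 30.85
eef_pos: [0.4949, 0.039, 0.0786]
tool_rot: [-0.606, 0.795, -0.001, 0.001]
ft_force: [1.6, -0.4, 3.7]
grip_width: 0.0105
grasp_force: 58.8
[-0.07627867 -0.34492688 -0.07055467] 1.3020325021802948
```

```bash
python3 -m creep '[0.001,0,0,0.08,0.009, 0.001,-0.0005,0,0.16,0.009, 0.001,-0.0005,0,0.16,0.009]'; python3 -m creep '[0,0,0,0.05,0.009, 0,0,0,0.1,0.009, 0,0,0,0.1,0.009]'
python3 - <<'E'
from h import *
o=bot.get_obs(); print(o["ft_torque"],R.from_quat(o["tool_rot"]).as_euler("xyz")[2]+np.pi)
E
```

```text
clock: 31.1
eef_pos: [0.4956, 0.0389, 0.0786]
tool_rot: [-0.667, 0.745, -0.001, 0.001]
ft_force: [0.2, 0.1, 6.5]
grip_width: 0.0107
grasp_force: 59.0
clock: 31.35
eef_pos: [0.4961, 0.0388, 0.0786]
tool_rot: [-0.702, 0.712, -0.001, 0.001]
ft_force: [2.1, 0.7, 6.1]
grip_width: 0.0107
grasp_force: 59.0
[ 0.05460964 -0.28626265 -0.00566325] 1.556758544712629
```

```bash
cat > t.py <<'E'
from h import *
o=bot.get_obs(); print(o["ft_torque"],R.from_quat(o["tool_rot"]).as_euler("xyz")[2]%np.pi)
E
python3 -m creep '[0,0,0,0.03,0.009, 0,0,0,0.03,0.009]'; python3 t.py; python3 -m creep '[0,0,0,0.03,0.009, 0,0,0,0.03,0.009]'; python3 t.py;python3 -m creep '[0,0,0,0.03,0.009, 0,0,0,0.03,0.009]'; python3 t.py
```

```text
clock: 31.52
eef_pos: [0.4961, 0.0388, 0.0786]
tool_rot: [0.712, -0.703, 0.001, -0.001]
ft_force: [2.1, -0.8, 4.7]
grip_width: 0.0102
grasp_force: 59.6
[ 0.19158818 -0.35376615 -0.81908147] 1.5834334260091512
clock: 31.68
eef_pos: [0.4961, 0.0388, 0.0787]
tool_rot: [0.722, -0.692, 0.001, -0.001]
ft_force: [2.0, 1.6, 5.8]
grip_width: 0.0106
grasp_force: 65.2
[ 0.25004198 -0.31566203 -1.32900801] 1.6119444504390463
clock: 31.85
eef_pos: [0.4961, 0.0388, 0.0787]
tool_rot: [0.731, -0.682, 0.001, -0.001]
ft_force: [2.4, 1.5, 5.3]
grip_width: 0.0108
grasp_force: 75.1
[ 0.29496997 -0.31184803 -1.71818333] 1.6406553248507194
```

Torque on the tool shows the clamp's end stop has been reached. I'll open, lift and check.

```bash
python3 -m creep '[0,0,0,-0.01,0.02, 0,0,0,-0.01,0.045, 0,0,0,-0.01,0.045, 0,0,0,-0.01,0.045, 0,0,0.04,-0.01,0.045, 0,0,0.08,-0.01,0.045, 0,0,0.1,-0.01,0.045]'; python3 -m creep '[-0.03,-0.06,0.03,-0.7,0.063, -0.03,-0.06,0.03,-1.25,0.063, -0.03,-0.06,0.03,-1.25,0.063, -0.03,-0.06,0.03,-1.25,0.063, -0.03,-0.06,0.03,-1.25,0.063, -0.03,-0.06,0.03,-1.25,0.063, -0.03,-0.06,0.03,-1.25,0.063, -0.03,-0.06,0.03,-1.25,0.063, -0.03,-0.06,0.03,-1.25,0.063, -0.03,-0.06,0.03,-1.25,0.063]'; python3 -m creep '[0,0,0,-0.4,0.063, 0,0,0,-0.4,0.063, 0,0,0,-0.4,0.063, 0,0,0,-0.4,0.063, 0,0,0,-0.4,0.063]'
python3 - <<'E'
from fit import *
im,K,T=shot("wrist")
print(fit(im,K,T,"cover",(.528,-.0215,-.01),z=.06,span=(.006,.006,.05)).round(4))
cv2.imwrite("pics/w9.png",cv2.cvtColor(cv2.resize(im[90:340,200:460],None,fx=2.4,fy=2.4),cv2.COLOR_RGB2BGR))
E
```

```text
clock: 32.43
eef_pos: [0.4957, 0.039, 0.1812]
tool_rot: [0.73, -0.683, 0.001, -0.001]
ft_force: [1.0, -0.2, 0.2]
grip_width: 0.0452
grasp_force: 0.0
clock: 33.27
eef_pos: [0.464, -0.0211, 0.2072]
tool_rot: [-0.19, 0.982, 0.0, -0.001]
ft_force: [-0.8, -0.2, -0.2]
grip_width: 0.0631
grasp_force: 0.0
clock: 33.68
eef_pos: [0.464, -0.0211, 0.2072]
tool_rot: [0.006, 1.0, 0.0, -0.001]
ft_force: [0.2, 0.1, 0.6]
grip_width: 0.0628
grasp_force: 0.0
[-1.69493e+02  5.26400e-01 -2.13000e-02 -4.00000e-04]
```

View pics/w9.png

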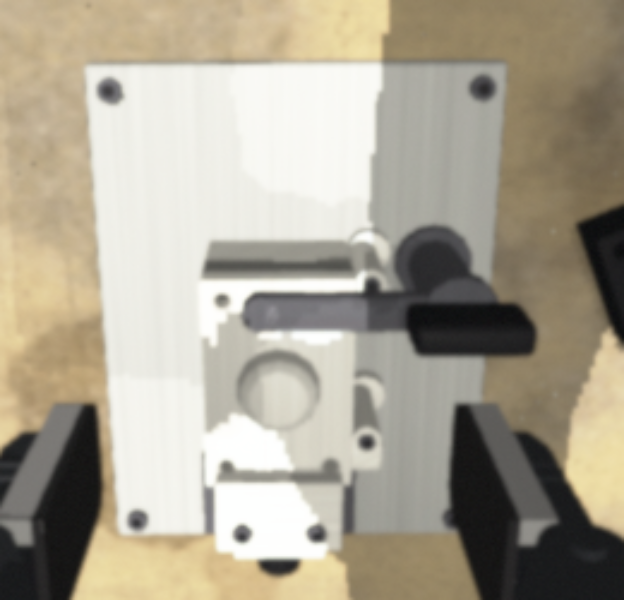

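The view shows the clamp arm straight across the cover at about (320,312), the stack square under the lip and against both fence posts, and the robot clear of everything. I'm handing it in.

```bash
python3 -c "
from workcell import bot
print(bot.job_done())"
```

```text
the job is handed in; nothing more can be done
None
```

I handed the job in at 33.7 s: body, spacer and cover are stacked home against fence and stop, and the clamp is at its end stop over the cover; early on a finger knuckle pressed the clamp post with about 22 N and seems to have turned the parked arm slightly; the bystanders were not touched.

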